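# Load a test coupon under a spring-closed hold-down flap

## Task

Load the steel coupon that lies between the guide rails of the small jig. With the side of one finger push the jig's long bar sideways, away from the rails, so that the spring-closed flap lifts, and keep it lifted while the other fingertip pushes the coupon lengthwise under it until it is home against the end stop; only then let the flap close down onto the coupon and move clear. Nothing is picked up or lifted off the jig, and the pipe offcut, nut and nozzle standing around are left alone.

Things in the scene. Friction and masses are not known exactly. Their poses are not given: they have to be found in the camera images.
- jig: Fixed steel jig, base plate 270 x 160 x 8 mm. Origin: underside (table level), mid-length of the plate, on the coupon lane's centre line. x: pushing direction, to the end stop, roughly away from the robot; y: left, towards the bar. Plate spans x -135 to 135, y -45 to 115 mm; its top (deck) is at z 8. Hinge lugs, pin and upright of the flap stand at x 38 to 124, y 74 to 90.
- rails_start (a point): Start of the guide rails: deck level, on the lane's centre line, at x -50 mm in the jig's frame. Two rails, 6 mm wide, 6 mm above the deck, 45 mm apart inside, run from here to jig x 52.
- lip (a point): Foot of the aluminium flap's down-turned front lip (4 mm thick), above the lane's centre line. Shut: at jig x 60, 2 mm above the deck, so it bars the lane. The flap (46 mm along x, 108 mm along y, top 24 mm above the table when shut) turns about a hinge line parallel to the jig's x at jig y 82, z 14.
- stop_face (a point): Foot of the end stop's face, at deck level, on the lane's centre line, jig x 115 mm. The stop is 60 mm wide, 14 mm above the deck.
- coupon: Plain dark steel coupon, 40 x 120 x 10 mm, about 0.4 kg, flat on the jig's deck between the rails. Origin: centre of its underside; y along its 120 mm length (along the jig's x), z up. At the start its leading end is 12 to 42 mm short of the lip. Home against the stop its origin is at jig x 55 mm, and 65 mm of its length stay in front of the lip.
- bar_near_end (a point): Free end, nearest the robot, of the round bar that opens the flap, on its centre line. Diameter 8 mm (11 mm ball at the end), centre at jig y 82, z 42 when shut; runs 209 mm from here parallel to the jig's x, to jig x 74. Up to jig x 38 nothing stands below it. A finger pressing it aside can slide along it.
- flap (a joint): Flap angle in rad: 0 shut (spring and weight), grows as the bar is pushed to the jig's +y (left, away from the rails); hard stop at 0.6. The bar is 28 mm above the hinge line: 11 mm of push gives 0.4. It resists with about 4 N at first, 5 to 6 N at 0.4. From 0.2 up the lip clears the coupon by 4 mm or more; lying on the loaded coupon it reads about 0.13.
- pipe: Loose pipe offcut standing on the table to the right of the jig, 48 mm diameter, 75 mm tall; origin under its centre. Not to be disturbed.
- nut: Loose steel hexagon nut, 27 mm across, 13 mm tall, on the table to the right of the jig; origin under its centre. Not to be disturbed.
- nozzle: Loose copper gas nozzle standing on the table to the left of the jig's far end, 25 mm diameter, 62 mm tall; origin under its centre. Not to be disturbed.

How it is judged:
By the outcome, as a careful person would: the job done as asked, in the order asked, and still so for the second after the job is handed in, with the robot touching nothing.
It also fails if it takes over 45 s, if anything falls off the work surface, if the arm or the gripper's body presses on something with over 40 N, if the wrist force passes 120 N, or if a joint passes its speed limit or range.

## Robot

A 6-joint arm with a two-finger parallel gripper is mounted at the origin on a cart in front of the work surface, level with it; the furniture and walls round the work are solid. World frame = base frame: x ahead of the robot, y to its left, z up, the work surface at z = 0. Lengths are in m, angles in rad, forces in N, time in s.
With the tool pointing down it reaches from about 0.3 to 0.825 m from the base axis. Payload 5.4 kg.
Tool frame: the origin (TCP) lies at the very end of the fingers, on their centre line; the grasp point (between the pads) lies 19 mm behind it; z points along the fingers, y is the line along which they close (so a half turn about z gives the same grasp; the last joint's range is limited). The gripper opens to 92 mm and grips with 3 to 60 N. Pads are 20 mm wide; open, the fingers measure 128 mm over their backs; the gripper's body (75 mm by 189 mm) begins 69 mm behind the grasp point.
Start: joints at [0.978, 0.158, 1.597, -0, 1.386, -0.21], TCP at [0.215, 0.533, 0.215] pointing down, gripper open.
Joint ranges: [-2.91, 2.91], [-0.94, 2.29], [0.18, 2.7], [-1.29, 4.43], [0.17, 2.64], [-3, 3]. Speed limits (rad/s): [2.57, 2.57, 3.14, 3.14, 3.14, 3.14].

## Interface

Orientations are given as a rotation vector (axis times angle).
In Python, from workcell import bot gives the robot as it stands. Calls block until the motion is done:
- bot.goto(position, orientation): joint-space move of the TCP to a pose.
- bot.line_to(position, rot=None, max_speed=0.15): straight line of the TCP; rot=None keeps the orientation; max_speed is the mean speed in m/s.
- bot.set_joints(angles): joint-space move.
- bot.set_gripper(opening, newtons=None): opening from 0.0 (shut) to 1.0 (fully open); newtons is the grip in N (None keeps the last); returns when the fingers have stopped.
- bot.hold(seconds).
- bot.inverse_kinematics(position, orientation): joint angles nearest the present ones, or None.
- bot.read_camera(name): name is "scene" or "top" or "wrist"; returns a dict with "pixels" (480x640x3 uint8, blue, green, red), "fx", "fy", "cx", "cy" (pixels), "R" (3x3) and "t" (3): a world point X has camera coordinates R X + t. Camera axes: x right, y down, z forward; pixel columns grow to the right and rows downward; lengths in m; the calibration is good to about 2 mm. A picture is of the moment at which its call begins. There is no depth.
A pose or a line that the arm cannot do raises bot.MotionError and nothing moves.
- bot.job_done(): hands the job in; it is judged then, once.
Readings, each from a call of its own:
- bot.current_clock(): time.
- bot.current_joints(): joint angles.
- bot.current_joint_vel(): joint speeds.
- bot.current_effort(): joint torques, N m.
- bot.current_ee_pos(): TCP position.
- bot.current_tool_rot(): TCP orientation.
- bot.current_contact_force(): force on the tool from outside, world axes, zero at the start.
- bot.current_ft_torque(): the same for the moment, N m.
- bot.current_opening(): opening from 0.0 (shut) to 1.0 (fully open).
- bot.current_grip_force(): force on a finger pad.
Only numpy, scipy, OpenCV 4.12 (cv2) and the standard library are available. Lean on these libraries where they do the work, as an engineer would, in place of code of your own. Each camera call takes 0.05 s, during which the arm holds its last target. There are 200 camera calls.

## Working session

There is one attempt and no reset: what is moved stays moved. The work goes in short steps, each a Python script; the robot and the scene stay as the last script left them, time stands still between calls to the robot, and variables do not carry over. Pictures are saved under pics/ and viewed, at most 10 in all, crops included, and the job is handed in when it is done.

```bash
mkdir -p pics
python3 - <<'E'
from workcell import bot
import cv2
for n in("top","scene"):
    c=bot.read_camera(n); cv2.imwrite(f"pics/{n}0.png",c["pixels"]); print(n,c["fx"],c["cx"],c["cy"],c["R"],c["t"])
print(bot.current_clock(),bot.current_tool_rot(),bot.current_contact_force())
E
```

```text
top 476.3647446482222 327.82979196818644 241.5852401759236 [[-2.38380295e-02 -9.99715511e-01 -8.02952176e-04]
 [-9.94399364e-01  2.37939741e-02 -1.02974518e-01]
 [ 1.02964328e-01 -1.65625446e-03 -9.94683670e-01]] [0.06466666 0.58497117 0.8683833 ]
scene 516.7713980652464 315.9124528353152 250.41559361773608 [[ 0.83377711 -0.551725   -0.0203779 ]
 [-0.34083891 -0.48534392 -0.80515223]
 [ 0.43433233  0.67826308 -0.592718  ]] [-0.48014148  0.28147086  0.65551374]
0.1 [-5.97410411e-01 -3.08364438e+00  2.37057219e-03] [-0.2682076   0.06164928  0.22619112]
```

View pics/top0.png

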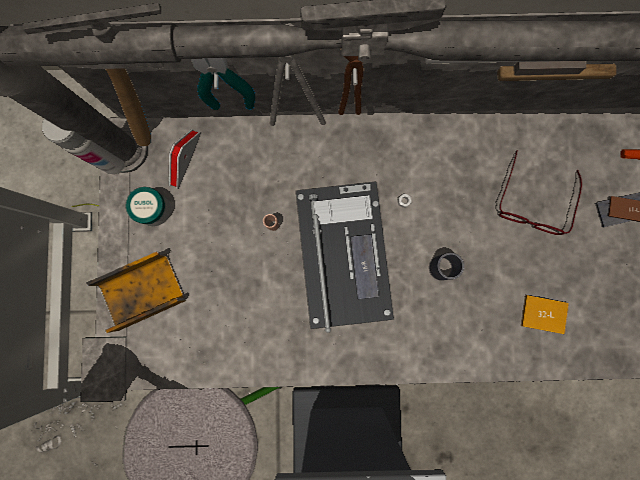

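View pics/scene0.png

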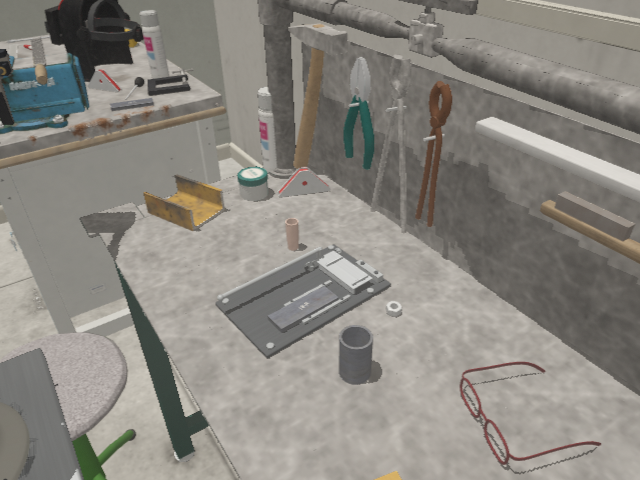

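Top view: jig plate corners are near (297,190), (376,182), (394,320) and (311,329). The coupon is at about (366,266), the bar's near end at (327,329), and the flap at (343,209). I'll compute a rough pose and zoom in.

```bash
cat > h.py <<'E'
from workcell import bot
import numpy as np, cv2
from scipy.optimize import least_squares
from scipy.spatial.transform import Rotation as Ro
def proj(c,X):
    p=np.atleast_2d(X)@np.array(c["R"]).T+np.array(c["t"])
    return np.c_[c["fx"]*p[:,0]/p[:,2]+c["cx"],c["fy"]*p[:,1]/p[:,2]+c["cy"]]
def back(c,uv,z):
    d=np.array(c["R"]).T@np.array([(uv[0]-c["cx"])/c["fx"],(uv[1]-c["cy"])/c["fy"],1]); o=-np.array(c["R"]).T@np.array(c["t"])
    return o+d*(z-o[2])/d[2]
def j2w(q,P):
    P=np.atleast_2d(P); a=q[2]; 
    return np.c_[q[0]+np.cos(a)*P[:,0]-np.sin(a)*P[:,1],q[1]+np.sin(a)*P[:,0]+np.cos(a)*P[:,1],P[:,2]]
def fit(c,P,uv,q0=(.6,.0,0)):
    r=least_squares(lambda q:(proj(c,j2w(q,P))-uv).ravel(),q0); return r.x,r.fun.reshape(-1,2)
E
python3 - <<'E'
from h import *
c=bot.read_camera("top")
P=np.array([[135,115,8],[135,-45,8],[-135,-45,8],[-135,115,8]])/1e3
q,r=fit(c,P,np.array([[297,190],[376,182],[394,320],[311,329]]));print(q,r)
for n,u,z in(("pipe",(447,270),0),("nut",(405,200),.013),("noz",(271,228),0)): print(n,back(c,u,z))
cv2.imwrite("pics/topz.png",cv2.resize(c["pixels"][175:335,285:405],None,fx=3.7,fy=3.7,interpolation=cv2.INTER_CUBIC))
# wrist views feasibility
for x in(-.12,-.05,0):
  p=j2w(q,[[x,.03,.30]])[0]
  for yaw in (0,np.pi/2,-np.pi/2,np.pi):
    R=Ro.from_euler('z',q[2]+yaw)*Ro.from_euler('x',np.pi); print(p,yaw,bot.inverse_kinematics(p,R.as_rotvec()))
print(Ro.from_rotvec(bot.current_tool_rot()).as_matrix().round(2))
w=bot.read_camera("wrist"); print(w["R"],w["t"],w["fx"])
print("cam centre",-np.array(w["R"]).T@np.array(w["t"]))
E
```

```text
[ 0.5664599  -0.01562399  0.08569976] [[-1.0296292   0.19824715]
 [ 1.22282352 -0.59868034]
 [ 0.2612878   0.0137115 ]
 [-0.44642259  0.33665173]]
pipe [ 0.52861201 -0.17891539  0.        ]
nut [ 0.66563456 -0.10095151  0.013     ]
noz [0.61884557 0.16112739 0.        ]
[0.44433245 0.00399452 0.3       ] 0 [-2.64228953e-01 -2.38031105e-01  1.81465997e+00 -8.88178420e-16
  1.56496378e+00  1.22086761e+00]
[0.44433245 0.00399452 0.3       ] 1.5707963267948966 [-0.26422895 -0.23803111  1.81465997  0.          1.56496378 -0.34992871]
[0.44433245 0.00399452 0.3       ] -1.5707963267948966 [-2.64228953e-01 -2.38031105e-01  1.81465997e+00 -4.44089210e-16
  1.56496378e+00  2.79166394e+00]
[0.44433245 0.00399452 0.3       ] 3.141592653589793 [-2.64228953e-01 -2.38031105e-01  1.81465997e+00 -4.44089210e-16
  1.56496378e+00 -1.92072504e+00]
[0.51407555 0.00998617 0.3       ] 0 [-2.15934011e-01 -4.58611169e-02  1.64269132e+00 -8.88178420e-16
  1.54476245e+00  1.26916256e+00]
[0.51407555 0.00998617 0.3       ] 1.5707963267948966 [-0.21593401 -0.04586112  1.64269132  0.          1.54476245 -0.30163
[... 464 characters left out ...]
26591 0.3       ] 1.5707963267948966 [-0.18890184  0.08665248  1.5081659   0.          1.54677426 -0.2746016 ]
[0.56389205 0.01426591 0.3       ] -1.5707963267948966 [-1.88901839e-01  8.66524840e-02  1.50816590e+00 -4.44089210e-16
  1.54677426e+00  2.86699105e+00]
[0.56389205 0.01426591 0.3       ] 3.141592653589793 [-1.88901839e-01  8.66524840e-02  1.50816590e+00 -4.44089210e-16
  1.54677426e+00 -1.84539793e+00]
[[-0.93  0.37 -0.  ]
 [ 0.37  0.93 -0.  ]
 [ 0.   -0.   -1.  ]]
[[ 0.37373111  0.92753524 -0.00185115]
 [ 0.88644554 -0.35658599  0.29506057]
 [ 0.27301898 -0.11191425 -0.95547676]] [-0.57296861 -0.03206295  0.39252265] 369.8024797996925
cam centre [0.13539212 0.56394426 0.38344613]
```

View pics/topz.png

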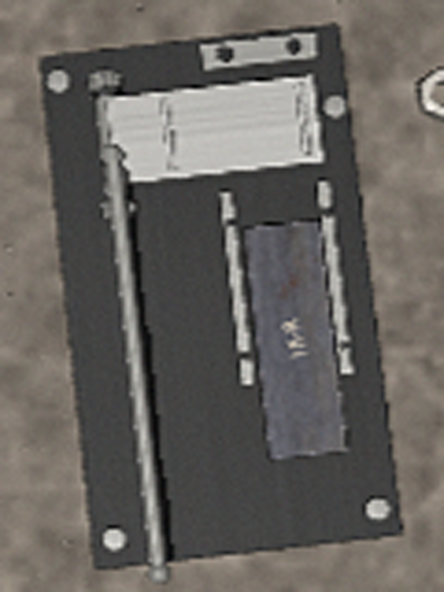

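Zoomed view: the bar's near end ball is at zoom (157,573). The coupon lies from about (247,228)/(320,222) to (270,458)/(345,450), between the rails. Now a close-up from the wrist camera.

Run:
```python
from h import *
q=np.array([.56646,-.01562,.0857])
p=j2w(q,[[-.15,.035,.2]])[0]
R=Ro.from_euler('z',q[2]+np.pi)*Ro.from_euler('x',np.pi)
bot.goto(p,R.as_rotvec()); bot.hold(.3)
c=bot.read_camera("wrist"); np.save("w1.npy",c,allow_pickle=True); cv2.imwrite("pics/w1.png",c["pixels"])
print(bot.current_clock(),bot.current_ee_pos(),bot.current_joints(),bot.current_contact_force())
for n,P in dict(corn=[[.135,.115,.008],[.135,-.045,.008],[-.135,-.045,.008],[-.135,.115,.008]],bar=[[-.135,.082,.042]],rs=[[-.05,.0255,.014],[-.05,-.0255,.014]],stop=[[.115,.03,.022],[.115,-.03,.022]]).items(): print(n,proj(c,j2w(q,P)).round(0).tolist())
```

```text
2.575 [0.41405863 0.00662619 0.20001618] [-2.77766055e-01 -2.71984811e-01  2.03783923e+00  3.29417085e-05
  1.37575172e+00 -1.93471928e+00] [ 0.46406502 -0.63212589  0.29687897]
corn [[387.0, 442.0], [257.0, 442.0], [243.0, 230.0], [401.0, 230.0]]
bar [[373.0, 240.0]]
rs [[313.0, 308.0], [265.0, 308.0]]
stop [[318.0, 438.0], [267.0, 438.0]]
```

View pics/w1.png

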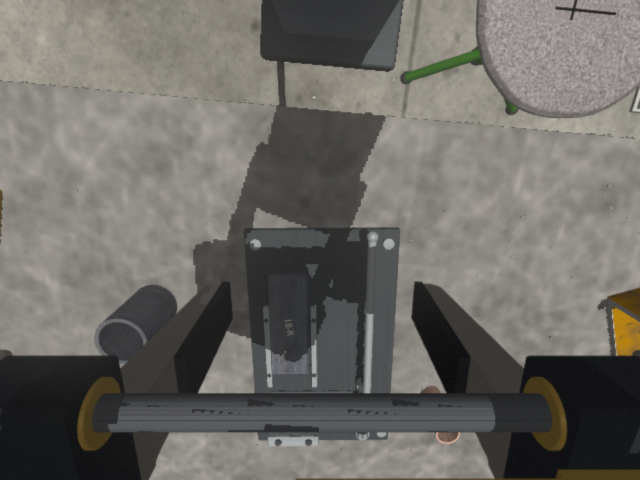

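The picture is upside down. The jig's near edge is at row ~230, columns 246–399. The bar's ball is at (373,238), the coupon's rear edge at row ~275 and the rail starts at row ~308. The rough pose agrees to within about 2 px, and I'll zoom to refine it.

Run:
```python
import cv2,numpy as np
im=cv2.imread("pics/w1.png")[222:392,236:408]
im=cv2.resize(im,None,fx=3.5,fy=3.5,interpolation=cv2.INTER_CUBIC)
im=(255*(im/255.)**.5).astype(np.uint8)
cv2.imwrite("pics/w1z.png",im)
```

```text
(no output)
```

View pics/w1z.png

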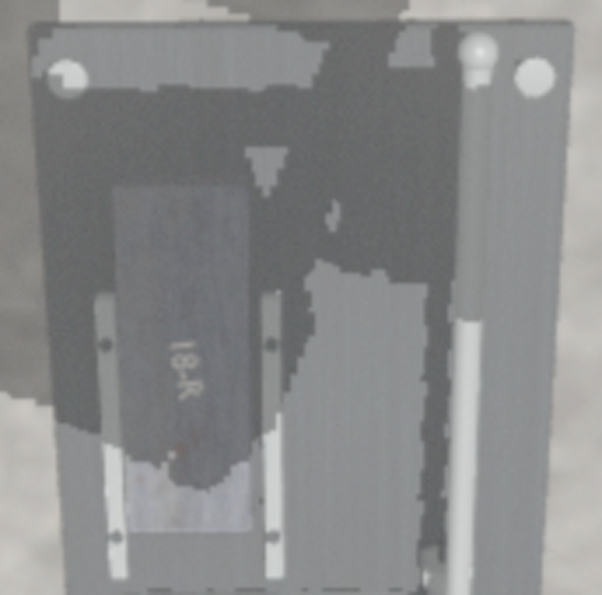

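Run:
```python
from h import *
c=np.load("w1.npy",allow_pickle=True).item()
f=lambda a:(np.array(a,float)+.5)/3.5-.5+np.array([236,222])
P=np.array([[-135,-45,8],[-135,115,8],[-135,82,42],[-50,-28.5,14],[-50,-22.5,14],[-50,22.5,14],[-50,28.5,14],[52,-28.5,14],[52,-22.5,14],[52,22.5,14],[52,28.5,14]])/1e3
uv=f([[31,24],[572,24],[478,50],[95,293],[114,293],[261,293],[281,293],[109,578],[128,578],[265,578],[285,578]])
q,r=fit(c,P,uv);print("wrist",q,(r*3.5).round(1).tolist())
t=bot.read_camera("top"); g=lambda a:(np.array(a,float)+.5)/3.7-.5+np.array([285,175])
Pt=np.array([[135,115,8],[135,-45,8],[-135,-45,8],[-135,115,8],[-135,82,42]])/1e3
qt,rt=fit(t,Pt,g([[40,58],[338,25],[402,532],[94,569],[157,573]]));print("top",qt,(rt*3.7).round(1).tolist())
def w2j(q,X): a=q[2];d=X[:2]-q[:2];return np.array([d[0]*np.cos(a)+d[1]*np.sin(a),-d[0]*np.sin(a)+d[1]*np.cos(a)])*1e3
for cc,qq,ff,l in((c,q,f,[[112,186],[249,186],[128,532],[252,530]]),(t,qt,g,[[270,458],[345,450],[245,230],[320,222]])):
  print([w2j(qq,back(cc,ff(a),.018)).round(1).tolist() for a in l])
```

```text
wrist [ 0.56387876 -0.01545758  0.08960442] [[-6.1, -3.0], [6.2, -4.9], [1.6, 3.0], [-1.3, 2.8], [-0.6, 2.8], [0.4, 2.3], [0.1, 2.2], [0.5, -0.8], [-0.1, -0.9], [0.3, -1.3], [-1.4, -1.4]]
top [ 0.56730678 -0.01399388  0.0891012 ] [[-2.0, -1.1], [0.5, -1.6], [1.2, 3.9], [-0.3, 2.5], [0.5, -3.7]]
[[-87.6, -20.6], [-87.5, 19.5], [31.6, -21.1], [31.0, 18.6]]
[[-87.6, 18.9], [-87.9, -19.7], [30.2, 17.8], [29.9, -21.3]]
```

```bash
cat >> h.py <<'E'
Q=np.array([.5655,-.0148,.0893])
ROT=(Ro.from_euler('z',Q[2]+np.pi)*Ro.from_euler('x',np.pi)).as_rotvec()
def go(x,y,z,v): bot.line_to(j2w(Q,[[x/1e3,y/1e3,z/1e3]])[0],rot=ROT,max_speed=v)
def F():
    f=np.mean([bot.current_contact_force() for _ in range(3)],0); return np.r_[Ro.from_euler('z',-Q[2]).apply(f)]
def here():
    p=bot.current_ee_pos();a=Q[2];d=p[:2]-Q[:2];return (np.array([d[0]*np.cos(a)+d[1]*np.sin(a),-d[0]*np.sin(a)+d[1]*np.cos(a),p[2]])*1e3).round(1)
E
python3 - <<'E'
from h import *
bot.set_gripper(.674)
go(-106,24,60,.12); go(-106,24,12,.06); bot.hold(.2); f0=F(); print(here(),f0.round(2),bot.current_opening())
if np.linalg.norm(f0)<3:
  for y in range(26,42,2):
    go(-106,y,12,.02); f=F()-f0; print(y,here(),f.round(2))
    if np.linalg.norm(f)>12: break
print(bot.current_clock())
for n in("top","wrist"):
  c=bot.read_camera(n); im=c["pixels"]
  cv2.imwrite(f"pics/{n}2.png",cv2.resize(im[170:340,270:430],None,fx=3.5,fy=3.5) if n=="top" else im)
E
```

```text
[-105.6   23.9   12.4] [ 0.27 -0.   -0.21] 0.6717706039912016
26 [-106.    26.1   12.1] [-0.14 -0.48  0.54]
28 [-106.    28.1   12. ] [0.54 0.25 0.88]
30 [-106.    30.1   12. ] [-0.3   0.49 -0.17]
32 [-105.9   31.8   12.1] [-1.37 -2.78 -0.37]
34 [-105.9   33.8   12.2] [-1.09 -2.84  2.36]
36 [-105.9   36.    12.2] [-1.39 -3.46  3.06]
38 [-105.9   38.1   12.1] [-0.45 -3.4   3.76]
40 [-105.9   40.    12. ] [-0.24 -3.51  1.43]
7.7583
```

View pics/wrist2.png

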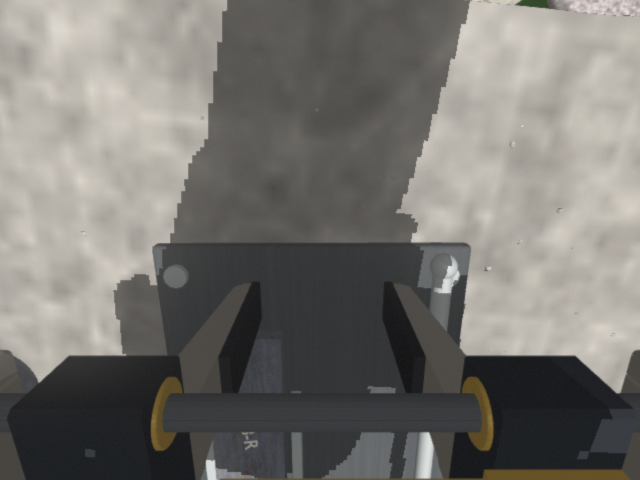

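The left finger is against the bar and the right finger is behind the coupon. Contact came at y≈31, so I'll go to 42 for about 0.4 rad and check the flap.

Run:
```python
from h import *
go(-106,42.3,12,.02); bot.hold(.2); print(here(),F().round(2),bot.current_opening(),bot.current_clock())
a=bot.read_camera("top")["pixels"][170:340,280:410]; b=bot.read_camera("scene")["pixels"][220:370,210:410]
cv2.imwrite("pics/open.png",np.hstack([cv2.resize(a,None,fx=3,fy=3),cv2.resize(b,(408,510))[:, :] if 0 else cv2.copyMakeBorder(cv2.resize(b,None,fx=2,fy=2),0,210,0,0,0)]))
```

```text
[-106.    42.1   11.8] [ 1.48 -4.72 -2.57] 0.6737423651204749 8.325
```

View pics/open.png

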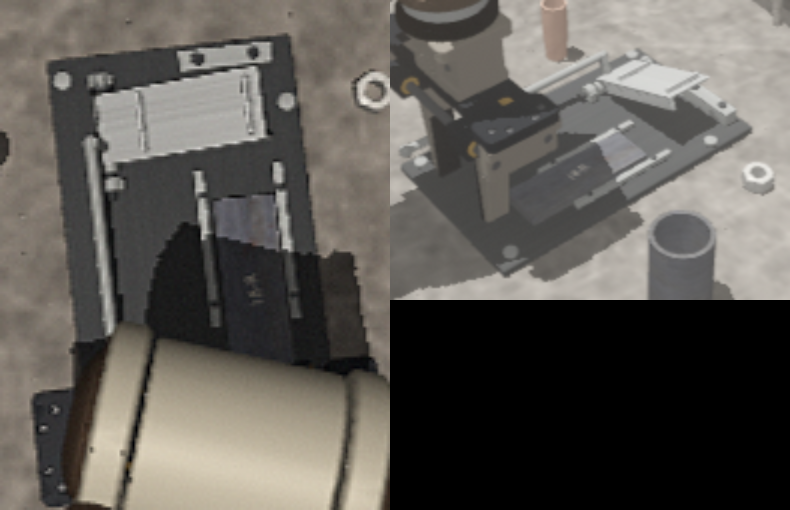

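The flap is lifted clearly in both views and the lip is clear of the lane. Pushing the coupon home now, with force monitoring.

Run:
```python
from h import *
f0=F()
for x in list(range(-100,-24,6))+list(np.arange(-24,-8,1.)):
    go(x,42.3,12,.03); f=F()-f0
    if x<-24 or 1: print(x,here(),f.round(1))
    if f[0]<-10 or abs(f[1])>20: break
bot.hold(.3); print(here(),(F()-f0).round(1),bot.current_clock())
a=bot.read_camera("top")["pixels"][150:340,260:430]; b=bot.read_camera("scene")["pixels"][200:370,230:410]
cv2.imwrite("pics/push.png",cv2.resize(np.hstack([a[:170],b]),None,fx=2.25,fy=2.25,interpolation=cv2.INTER_CUBIC))
```

```text
-100 [-101.1   42.4   11.4] [-2.8  0.8  1.8]
-94 [-95.6  42.6  11.2] [-4.1  0.7  1.6]
-88 [-90.5  42.8  11. ] [-7.2  1.5  4.3]
-82 [-84.5  42.8  10.9] [-5.6  1.4  3.3]
-76 [-78.4  42.8  10.9] [-5.8  0.2  1.5]
-70 [-72.5  42.8  10.9] [-5.7  1.6  2.3]
-64 [-66.5  42.8  10.9] [-5.7  1.5  3.4]
-58 [-60.5  42.8  10.9] [-5.9  0.6  2.4]
-52 [-54.6  42.8  10.8] [-6.3  1.2  2.6]
-46 [-48.5  42.8  10.8] [-6.   0.3  2.1]
-40 [-42.6  42.8  10.8] [-6.3  1.1  3.9]
-34 [-36.7  42.8  10.8] [-6.9  0.7  2.8]
-28 [-30.7  42.8  10.8] [-6.   1.1  4. ]
-24.0 [-27.   42.9  10.8] [-7.8  1.3  3.8]
-23.0 [-26.3  42.9  10.7] [-7.8  2.   4.8]
-22.0 [-25.6  42.9  10.7] [-9.3  1.3  5.2]
-21.0 [-24.7  43.   10.7] [-9.6  1.9  6.6]
-20.0 [-23.7  42.9  10.7] [-9.8  2.2  6. ]
-19.0 [-22.7  42.9  10.7] [-9.2  1.5  5.6]
-18.0 [-21.7  43.   10.7] [-9.7  2.1  6.6]
-17.0 [-20.8  43.   10.7] [-10.1   1.9   6.1]
[-20.7  43.   10.7] [-9.6  2.3  6.4] 15.3083
```

View pics/push.png

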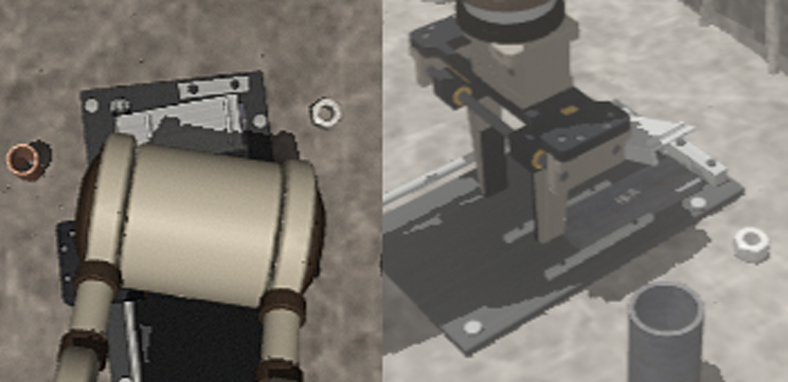

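Not home yet: the arm is compliant, so the coupon still moves 1:1 under about 10 N of friction. Continuing with a higher force threshold.

Run:
```python
from h import *
for x in np.arange(-16,-2,1.):
    go(x,42.3,13,.03); f=F(); print(x,here(),f.round(1))
    if f[0]<-22 or abs(f[1])>20: break
bot.hold(.4); print(here(),F().round(1),bot.current_clock())
a=bot.read_camera("top")["pixels"][150:320,260:430]; w=bot.read_camera("wrist")["pixels"]; cv2.imwrite("pics/wr3.png",w)
```

```text
-16.0 [-19.2  42.8  11.4] [-5.5 -4.  -0.1]
-15.0 [-18.2  42.9  11.4] [-4.5 -4.3  0.3]
-14.0 [-17.3  42.9  11.4] [-6.  -4.3  0.8]
-13.0 [-16.3  42.9  11.3] [-6.7 -4.2  0.3]
-12.0 [-15.4  42.9  11.3] [-4.7 -3.8 -1.2]
-11.0 [-14.3  42.9  11.4] [-6.2 -4.2  0.5]
-10.0 [-13.4  42.9  11.4] [-6.4 -3.9 -0.1]
-9.0 [-13.2  43.   11.3] [-8.3 -3.3  2.6]
-8.0 [-13.   43.   11.2] [-11.1  -4.1   5.1]
-7.0 [-12.9  43.   11.2] [-15.4  -4.3   7.6]
-6.0 [-12.8  43.1  11.1] [-18.   -4.   10.4]
-5.0 [-12.7  43.1  11. ] [-18.6  -4.2  13.2]
-4.0 [-12.6  43.1  11. ] [-23.5  -4.8  16.4]
[-12.5  43.1  11. ] [-23.1  -4.5  15.6] 19.0583
```

There is a clear hard stop at x≈-13.3 (expected about -15 ± 2), so the coupon is home. I'll unload, let the flap down slowly and retreat.

Run:
```python
from h import *
go(-18,42.3,13,.03); bot.hold(.2); print(here(),F().round(1))
go(-18,31,13,.025); bot.hold(.2); print(here(),F().round(1))
go(-75,30,14,.08); print(here(),F().round(1))
go(-75,28,90,.1); go(-150,28,220,.2); bot.hold(.3); print(here(),F().round(1),bot.current_clock())
bot.goto(j2w(Q,[[-.18,.3,.25]])[0],ROT); bot.hold(.2)
c=bot.read_camera("top"); im=c["pixels"]; s=bot.read_camera("scene")["pixels"]
g=proj(c,j2w(Q,[[-.005,.02,.018],[-.005,-.02,.018],[.115,.03,.022],[.057,0,.022]])); print(g.round(1).tolist(),bot.current_clock())
cv2.imwrite("pics/end.png",cv2.resize(np.hstack([im[170:335,285:410],s[220:385,225:405]]),None,fx=2.6,fy=2.6,interpolation=cv2.INTER_CUBIC))
```

```text
[-17.1  42.   13.4] [ 1.  -4.3 -1.5]
[-18.2  31.3  12.9] [ 0.8 -0.6 -0.1]
[-74.5  29.8  14.2] [-0.  -0.1  0.5]
[-150.2   28.1  219.3] [0.2 0.1 0. ] 23.75
[[352.3, 256.1], [373.1, 253.7], [339.9, 194.7], [359.0, 222.6]] 25.1167
```

View pics/end.png

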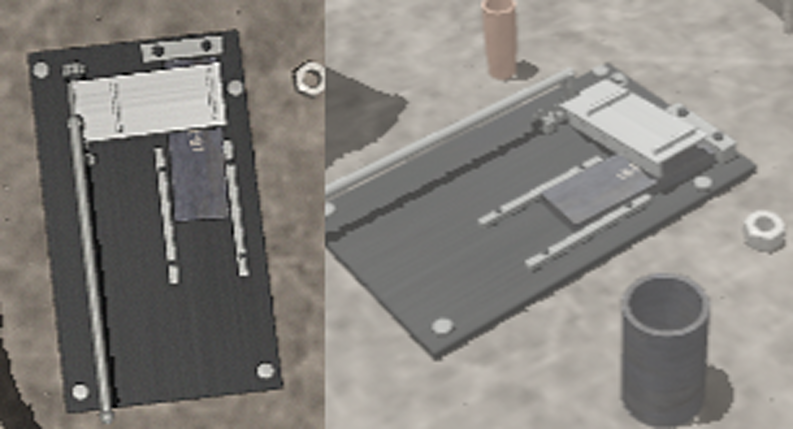

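The coupon's rear edge is at top-image row ~255, as expected when home. The flap rests on the coupon, and the nut, pipe and nozzle are where they were.

```bash
python3 -c "
from workcell import bot
print(bot.job_done())"
```

```text
the job is handed in; nothing more can be done
None
```

The coupon is home against the end stop with the flap closed down on it, the arm is clear, nothing else was disturbed, and I handed the job in at about 25 s on the robot's clock.

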